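Refill the soap magazine and clear the soap ends

ROBOT

A 6-joint arm with a two-finger parallel gripper is mounted at the origin on the work surface. World frame = base frame: x ahead of the robot, y to its left, z up, the work surface at z = 0. Lengths are in m, angles in rad, forces in N, time in s.
With the tool pointing down it reaches from about 0.25 to 0.8 m from the base axis. Payload 3.9 kg.
Tool frame: the origin (TCP) lies midway between the tips of the shut fingers; the grasp point (between the pads) lies 19 mm behind it; z points along the fingers, y is the line along which they close (so a half turn about z gives the same grasp; the last joint's range is limited). The gripper opens to 85 mm and grips with 20 to 120 N. Pads are 22 mm wide; open, the fingers measure 114 mm over their backs; the gripper's body (76 mm by 85 mm) begins 54 mm behind the grasp point. The pads swing forward as they close: fully open they stand 13 mm farther back than shut.
Start: joints at [1.349, 0.26, -0.138, 1.173, 0, 1.571], TCP at [0.115, 0.512, 0.231] pointing down, gripper open.
Joint ranges: [-2.78, 2.78], [-0.83, 1.72], [-1.28, 1.37], [-1.9, 2.12], [-1.57, 1.48], [-3.14, 3.14]. Speed limits (rad/s): [2.57, 2.57, 3.14, 3.14, 3.14, 3.14].

INTERFACE

Orientations are given as a unit quaternion [x, y, z, w].
In Python, from plant import bot gives the robot as it stands.
- The arm moves only by the shell command python3 -m handwheel 'ROWS' [FORCE]. ROWS is JSON, a list that holds one entry, the list of rows, each a list of 7 numbers: the shift along the world's x, y, z in m, then the turn, a rotation vector about the world's x, y, z in rad, then the opening in per cent of the stroke, from 0 (shut) to 100 (fully open). A call has 1 to 10 rows; each row is the pose to reach, as a shift and turn from the pose commanded when the call began; what a row does not reach only later rows make up. A row lasts 1/10 s, in which the tool goes at most 50 mm and 8.59 degrees, less where a joint would pass 70% of its speed; a pose out of reach is approached as far as the arm can. A call with a gripper value outside its range is refused whole. The fingers move at their own pace and stop on an object; FORCE is the grip in N (left out, the last holds). Time passes only in rows, so rows that repeat a pose let the fingers close. It gives the time, the measured TCP pose, the force, the opening and the grip force at its end, in the units of the state.
- bot.get_state(): the state, without advancing time (a new reading comes with each control period).
- bot.snapshot(name): name is "scene" or "top"; returns the picture (400x640x3 uint8, red, green, blue); there is no depth.
- bot.get_calibration(name): a dict with "fov_y" (degrees; the focal length in pixels is half the picture's height over the tangent of half this angle, whatever the lens; pixels are square), "cx", "cy" (the principal point, pixels), "R" (3x3) and "t" (3): a world point X has camera coordinates R X + t. Camera axes: x right, y down, z forward; pixel columns grow to the right and rows downward; lengths in m; the calibration is good to about 2 mm. A picture is of the moment at which its call begins. get_calibration takes no time and is no camera call.
- bot.sign_off(): hands the job in; it is judged then, once.
The state is a dict: "time_s": time; "joint_positions": joint angles; "dq": joint speeds; "effort": joint torques, N m; "position": TCP position; "ee_rot": TCP orientation; "ft_force": force on the tool from outside, world axes, zero at the start; "torque": the same for the moment, N m; "finger_gap": opening from 0.0 (shut) to 1.0 (fully open); "gripper_force": force on a finger pad.
Only numpy, scipy, OpenCV 4.12 (cv2) and the standard library are available. Lean on these libraries where they do the work, as an engineer would, in place of code of your own. Each camera call takes 0.05 s, during which the arm holds its last target. There are 200 camera calls.

TASK

Refill the wash bench's soap magazine: push every fresh bar of soap on the bench down into the sprung column until it latches under the catches. Lift the draining tray and tip it over the tub so that all the worn soap ends slide off into the tub, then stand the empty tray back on its drip mat, centred and level. Leave the mug, bowl, brush and bottle where they are.

Things in the scene. Friction and masses are not known exactly. Their poses are not given: they have to be found in the camera images.
- mag_mouth (a point): on the vertical axis of the soap magazine, level with its catches' underside, 185 mm above the table. The magazine is an upright steel column fixed to the table: four corner angles round a space 100 mm (x) by 60 mm (y), z up. Their flared tops end 54 mm above this point, 57 mm at most from the axis in x, 40 in y. The middle 52 mm of each long side (facing y) is open, top to bottom
- catch_a (a joint): spring catch at the middle of the magazine's +x end (catch_b opposite is alike): 0 out, grows in metres as it is pushed back, 0.012 at most. Each juts 8 mm into the column: flat underside at mag_mouth's height, above it a slanted face, 21 mm high. A bar pushed down past both shoves them aside; they snap back over its top and hold it. A bar set down on the slants rests there until pushed
- platform (a joint): the magazine's sprung platform inside the column: 0 at its top (its face 16 mm above mag_mouth), grows in metres as it is pushed down, 0.176 at most. The spring gives 3 N at the top and 65 N more per metre; the catches add some 5 N while a bar passes. With k bars latched it reads about 0.016 + 0.036 k
- bar0_mid (a point): centre of a fresh bar of soap: cream block 96 x 56 x 36 mm (its x, y, z), about 190 g, lying flat on the table, top and bottom alike; may be absent. It goes in the magazine lying flat, long side along the magazine's x, either way round
- bar1_mid (a point): as bar0_mid: another bar; may be absent
- bar2_mid (a point): as bar0_mid: another bar; may be absent
- bar3_mid (a point): as bar0_mid: another bar; may be absent
- end0_mid (a point): centre of a worn soap end, cream block 50 x 36 x 22 mm (its x, y, z), 35 g, at first on the tray
- end1_mid (a point): centre of a worn soap end, cream block 46 x 34 x 20 mm (its x, y, z), 35 g, at first on the tray
- end2_mid (a point): centre of a worn soap end, cream block 52 x 36 x 24 mm (its x, y, z), 35 g, at first on the tray
- end3_mid (a point): centre of a worn soap end, cream block 44 x 32 x 20 mm (its x, y, z), 35 g, at first on the tray
- tray_grip (a point): centre of the steel draining tray's handle bar: black, 14 mm wide along the tray's x, 16 mm high, 130 mm long along its y. It bridges the middle of the tray, its centre 80 mm above the tray's underside; the soap ends can slide through below it. z up. Tray 260 g empty
- tray_lip (a point): middle of the upper edge of the tray's open end (+x), 90 mm ahead of the handle and 77 mm below its centre. The tray is 180 mm (x) by 124 mm (y), its floor 3 mm thick and slippery (the ends slide at about 20 degrees), with 21 mm high walls at its -x end and both long sides
- tub: loose grey plastic tub, open on top, 200 x 200 mm and 60 mm high, walls and floor 4 mm, 450 g; origin at the centre of its underside, z up
- mat_top (a point): centre of the top of the black rubber drip mat on which the tray stands at first: 210 mm (x) x 150 mm (y), 4 mm thick, fixed; x the long way, z up
- mug: loose steel mug, 72 mm wide, 85 mm high; a bystander to be left where it is; origin under its middle
- bowl: loose brass bowl, 124 mm wide, 60 mm high; a bystander to be left where it is; origin under its middle
- brush: loose scrubbing brush, 180 mm long, lying; a bystander to be left where it is; origin under its middle
- washing_up: loose green bottle, 68 mm wide, 190 mm high; a bystander to be left where it is; origin under its middle

How it is judged:
By the outcome, as a careful person would: the job done as asked, in the order asked, and still so for the second after the job is handed in, with the robot touching nothing.
Of bar0, bar1, bar2, bar3 only 2 to 4 are there at a start; the rules pass over those that are not, and their reading is None.
At some moment in a run one of tub, bar0, bar1, bar2, bar3 may be knocked a few centimetres aside while the robot is not near it.
It also fails if it takes over 210 s, if anything falls off the work surface, if the arm or the gripper's body presses on something with over 40 N, if the wrist force passes 120 N, or if a joint passes its speed limit or range.

## Working session

There is one attempt and no reset: what is moved stays moved. The work goes in short steps, Python scripts to look and compute and a shell command to move; the robot and the scene stay as the last step left them, time stands still between calls to the robot, and variables do not carry over. Pictures are saved under pics/ and viewed, at most 14 in all, crops included, and the job is handed in when it is done.

```bash
mkdir -p pics; cat > h.py <<'E'
import numpy as np, cv2
from plant import bot
def save(cam,name,crop=None,scale=1):
    im=bot.snapshot(cam)[:,:,::-1]
    if crop: x0,y0,x1,y1=crop; im=im[y0:y1,x0:x1]
    cv2.imwrite('pics/'+name,cv2.resize(im,None,fx=scale,fy=scale,interpolation=cv2.INTER_CUBIC))
def cal(cam):
    c=bot.get_calibration(cam); f=200/np.tan(np.radians(c['fov_y'])/2)
    return f,c['cx'],c['cy'],np.array(c['R']),np.array(c['t'])
def at(cam,u,v,z):
    f,cx,cy,R,t=cal(cam); d=R.T@np.array([(u-cx)/f,(v-cy)/f,1]); o=-R.T@t
    return (o+d*(z-o[2])/d[2]).round(4)
def px(cam,X):
    f,cx,cy,R,t=cal(cam); p=R@np.array(X)+t; return (p[:2]/p[2]*f+[cx,cy]).round(1)
def st():
    s=bot.get_state(); print({k:np.round(s[k],3).tolist() for k in ['time_s','position','ee_rot','ft_force','finger_gap','gripper_force','joint_positions']})
E
python3 - <<'E'
from h import *
save('scene','s0.png',scale=1.25);save('top','t0.png',scale=1.25)
for c in('scene','top'): print(cal(c), -cal(c)[3].T@cal(c)[4])
st()
E
```

```text
(np.float64(517.4691054698533), 321.59663150257995, 203.934134908094, array([[-0.68843509,  0.72524234,  0.00898243],
       [ 0.60428731,  0.58037981, -0.54589021],
       [-0.40111591, -0.37038201, -0.83780857]]), array([ 0.35983952, -0.22568971,  1.78792538])) [1.10127291 0.53223028 1.37150517]
(np.float64(364.2710655163556), 317.78530477259204, 197.03014600498702, array([[-0.01467999, -0.99961823, -0.02340729],
       [-0.9918492 ,  0.01752119, -0.12620683],
       [ 0.12656877,  0.02136379, -0.99172775]]), array([0.03223675, 0.52990713, 0.96676325])) [0.40369917 0.00228612 1.02639842]
{'time_s': 0.1, 'position': [0.115, 0.512, 0.231], 'ee_rot': [0.111, 0.994, -0.001, -0.0], 'ft_force': [-0.216, 0.463, 0.319], 'finger_gap': 1.0, 'gripper_force': 0.0, 'joint_positions': [1.349, 0.261, -0.139, 1.173, -0.0, 1.571]}
```

View pics/s0.png

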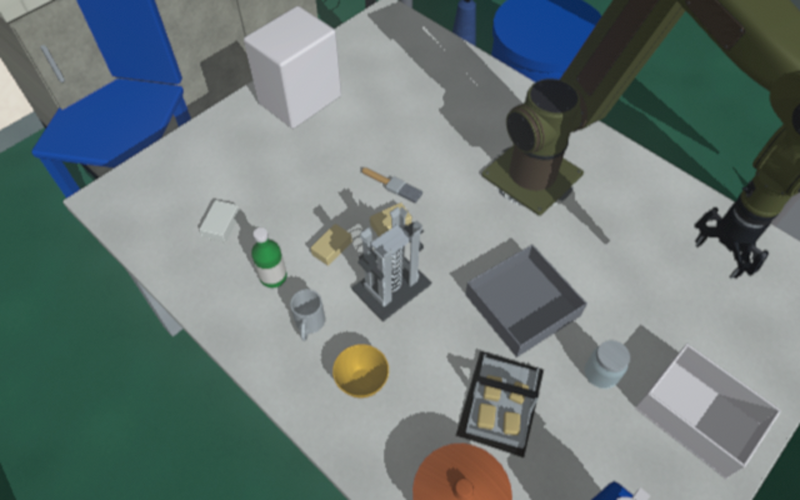

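View pics/t0.png

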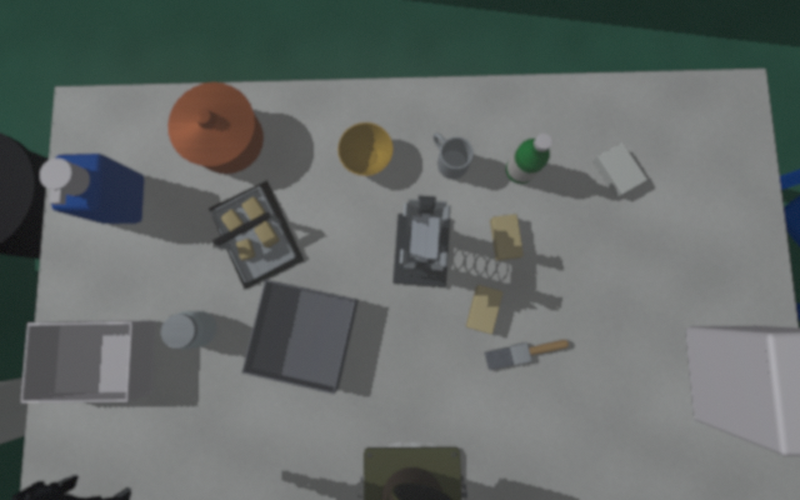

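Top view (1.25x): two bars at about (506,236) and (485,309), magazine at (425,240), tray at (256,233), tub at (300,335). I'll enlarge.

```bash
python3 - <<'E'
from h import *
save('top','t1.png',(300,145,480,295),4)
save('top','t2.png',(160,140,310,320),3.3)
E
```

```text
(no output)
```

View pics/t1.png

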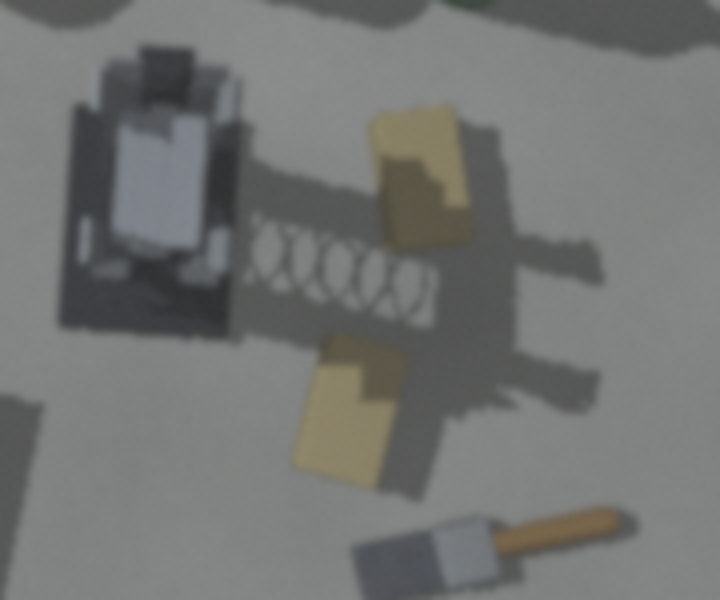

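View pics/t2.png

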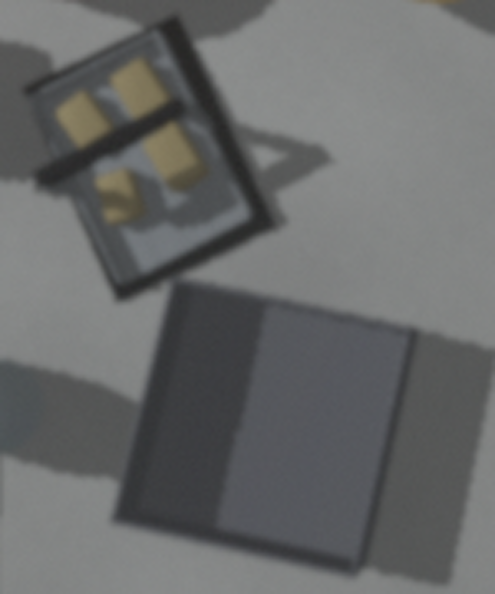

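t1: bar A top-face corners ≈(370,122),(455,107),(472,238),(388,250); bar B ≈(325,335),(410,350),(378,490),(293,465); platform ≈(118,122)-(200,250). t2: handle (40,182)–(182,105), tub rim (178,282),(415,330),(358,573),(113,520). Scene crops for the tray's open end and for bars.

```bash
python3 - <<'E'
from h import *
im=bot.snapshot('scene')[:,:,::-1]
a=cv2.resize(im[270:370,355:445],None,fx=4.4,fy=5.5*.8); b=cv2.resize(im[145:262,245:345],None,fx=3.76,fy=3.76)
h=440; cv2.imwrite('pics/s1.png',np.hstack([a[:h],b[:h]])); 
P=lambda pts,x0,y0,s,z:np.array([at('top',x0+u/s,y0+v/s,z) for u,v in pts])
def rect(n,q):
    d1=np.linalg.norm(q[1]-q[0]);d2=np.linalg.norm(q[2]-q[1]); e=(q[2]-q[1]+q[3]-q[0]);e2=q[1]-q[0]+q[2]-q[3]
    print(n,q.mean(0).round(4),'sides',d1.round(3),d2.round(3),'angs',np.degrees(np.arctan2([e[1],e2[1]],[e[0],e2[0]])).round(1))
rect('barA',P([(370,122),(455,107),(472,240),(388,250)],300,145,4,.036))
rect('barB',P([(325,335),(410,350),(378,490),(293,465)],300,145,4,.036))
rect('plat',P([(118,122),(207,118),(200,250),(110,238)],300,145,4,.201))
rect('base',P([(75,105),(245,120),(240,340),(60,327)],300,145,4,.006))
rect('tub',P([(178,282),(415,330),(358,573),(113,520)],160,140,3.3,.06))
q=P([(40,182),(182,105)],160,140,3.3,.092);print('handle',q,q.mean(0),np.linalg.norm(q[1]-q[0]))
rect('mat',P([(25,92),(178,17),(285,222),(120,298)],160,140,3.3,.004))
E
```

```text
barA [ 0.5457 -0.2159  0.036 ] sides 0.059 0.092 angs [-175.   -82.5]
barB [ 0.3906 -0.1624  0.036 ] sides 0.058 0.096 angs [ 164.4 -104. ]
plat [ 0.5234 -0.0302  0.201 ] sides 0.051 0.076 angs [175.3 -93.6]
base [ 0.5231 -0.0346  0.006 ] sides 0.121 0.156 angs [176.2 -95.6]
tub [0.3412 0.2285 0.06  ] sides 0.196 0.193 angs [ 166.1 -102.3]
handle [[0.5346 0.403  0.092 ]
 [0.5945 0.2911 0.092 ]] [0.56455 0.34705 0.092  ] 0.1269236778540553
mat [0.568  0.3439 0.004 ] sides 0.148 0.207 angs [-153.   -65.1]
```

View pics/s1.png

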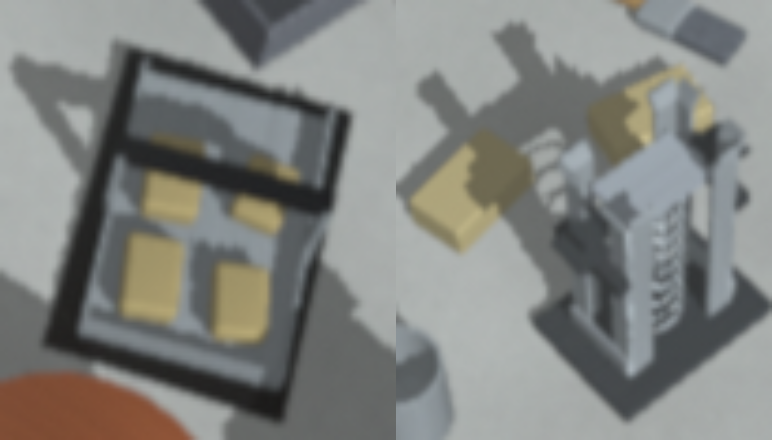

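Scene crop: the tray's wall is at the far end (line (90,310)–(270,375)); its open end faces the robot/tub. The magazine long axis is ≈ −4° from world x. Only two bars are present. Go over bar A.

```bash
python3 -m handwheel '[[[0.02,-0.05,0.05,0,0,0,100],[0.05,-0.1,0.1,0,0,0.1,100],[0.15,-0.25,0.12,0,0,0.309,100],[0.15,-0.25,0.12,0,0,0.309,100],[0.25,-0.4,0.12,0,0,0.309,100],[0.25,-0.4,0.12,0,0,0.309,100],[0.25,-0.4,0.12,0,0,0.309,100],[0.25,-0.4,0.12,0,0,0.309,100],[0.25,-0.4,0.12,0,0,0.309,100],[0.25,-0.4,0.12,0,0,0.309,100]]]' 60; python3 -c "
from h import *
st()"
```

```text
time_s: 1.25
position: [0.3629, 0.115, 0.3512]
ee_rot: [-0.044, 0.999, 0.0, 0.0]
ft_force: [0.1, 0.7, -0.4]
finger_gap: 1.001
gripper_force: 0.0
{'time_s': 1.25, 'position': [0.363, 0.115, 0.351], 'ee_rot': [-0.044, 0.999, 0.0, 0.0], 'ft_force': [0.052, 0.715, -0.439], 'finger_gap': 1.001, 'gripper_force': 0.0, 'joint_positions': [0.307, -0.018, -0.156, 1.432, 0.0, 0.219]}
```

```bash
python3 -m handwheel '[[[0.181,-0.328,0,0,0,0,100],[0.181,-0.328,0,0,0,0,100],[0.181,-0.328,0,0,0,0,100],[0.181,-0.328,0,0,0,0,100],[0.181,-0.328,0,0,0,0,100],[0.181,-0.328,0,0,0,0,100],[0.181,-0.328,0,0,0,0,100],[0.181,-0.328,0,0,0,0,100],[0.181,-0.328,-0.2,0,0,0,100],[0.181,-0.328,-0.2,0,0,0,100]]]' ; python3 -m handwheel '[[[0,0,-0.1,0,0,0,100],[0,0,-0.1,0,0,0,100],[0,0,-0.1,0,0,0,100],[0,0,-0.1,0,0,0,100]]]';python3 -c "
from h import *
st()
save('top','t3.png',(300,145,480,295),4);save('scene','s3.png',(245,130,395,242),5)"
```

```text
time_s: 2.25
position: [0.5455, -0.2131, 0.2508]
ee_rot: [-0.043, 0.999, -0.001, 0.003]
ft_force: [0.8, 0.2, -1.3]
finger_gap: 1.002
gripper_force: 0.0
time_s: 2.65
position: [0.5429, -0.2109, 0.1508]
ee_rot: [-0.044, 0.999, 0.0, -0.001]
ft_force: [0.6, -0.9, 0.6]
finger_gap: 1.001
gripper_force: 0.0
{'time_s': 2.65, 'position': [0.543, -0.211, 0.151], 'ee_rot': [-0.044, 0.999, 0.0, -0.001], 'ft_force': [0.594, -0.898, 0.638], 'finger_gap': 1.001, 'gripper_force': 0.0, 'joint_positions': [-0.371, 0.402, -0.143, 1.028, 0.0, -0.458]}
```

View pics/s3.png

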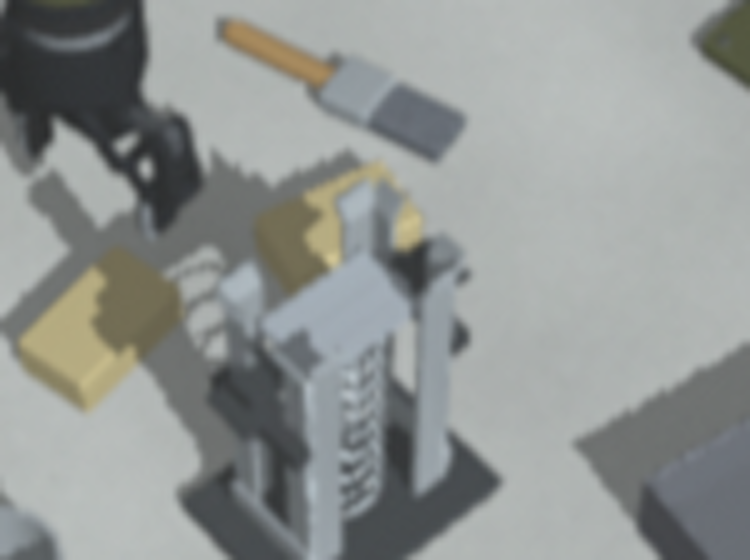

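```bash
python3 -c "
from h import *
print(at('scene',265.2,192.8,.036))
"; python3 -m handwheel '[[[0.003,-0.005,-0.05,0,0,0,100],[0.003,-0.005,-0.07,0,0,0,100],[0.003,-0.005,-0.09,0,0,0,100],[0.003,-0.005,-0.09,0,0,0,100]]]'
```

```text
[ 0.5537 -0.2137  0.036 ]
time_s: 3.15
position: [0.5473, -0.2164, 0.0614]
ee_rot: [-0.044, 0.999, -0.0, 0.0]
ft_force: [-0.3, 0.5, 0.3]
finger_gap: 1.001
gripper_force: 0.0
```

```bash
python3 -m handwheel '[[[0.003,0.001,-0.03,0,0,0,100],[0.003,0.001,-0.05,0,0,0,100],[0.003,0.001,-0.058,0,0,0,100],[0.003,0.001,-0.058,0,0,0,100],[0.003,0.001,-0.058,0,0,0,40],[0.003,0.001,-0.058,0,0,0,40],[0.003,0.001,-0.058,0,0,0,40],[0.003,0.001,-0.058,0,0,0,40],[0.003,0.001,-0.058,0,0,0,40],[0.003,0.001,-0.058,0,0,0,40]]]' 60; python3 -m handwheel '[[[0,0,0,0,0,0,40],[0,0,0.02,0,0,0,40],[0,0,0.05,0,0,0,40],[0,0,0.1,0,0,0,40],[0,0,0.15,0,0,0,40],[0,0,0.2,0,0,0,40],[0,0,0.25,0,0,0,40],[0,0,0.29,0,0,0,40],[0,0,0.29,0,0,0,40],[0,0,0.29,0,0,0,40]]]'
```

```text
time_s: 4.15
position: [0.5511, -0.216, 0.0049]
ee_rot: [-0.044, 0.999, -0.001, 0.002]
ft_force: [0.5, -0.7, 6.7]
finger_gap: 0.645
gripper_force: 65.5
time_s: 5.15
position: [0.5497, -0.2152, 0.294]
ee_rot: [-0.044, 0.999, -0.0, 0.001]
ft_force: [-0.5, -0.9, -2.0]
finger_gap: 0.648
gripper_force: 64.5
```

```bash
python3 -c "
from h import *
print(at('scene',312,182.8,.239),at('scene',313,192.4,.201), at('top',300+160/4,145+175/4,.239))
"; python3 -m handwheel '[[[0,0.01,0.03,0,0,0,40],[-0.01,0.04,0.03,0,0,-0.08,40],[-0.015,0.08,0.03,0,0,-0.162,40],[-0.02,0.12,0.03,0,0,-0.162,40],[-0.025,0.16,0.03,0,0,-0.162,40],[-0.027,0.184,0.03,0,0,-0.162,40],[-0.027,0.184,0.03,0,0,-0.162,40],[-0.027,0.184,0.03,0,0,-0.162,40],[-0.027,0.184,-0.0,0,0,-0.162,40],[-0.027,0.184,-0.0,0,0,-0.162,40]]]'; python3 -c "
from h import *
a=bot.snapshot('top')[:,:,::-1][140:240,300:400];b=bot.snapshot('scene')[:,:,::-1][110:240,250:380]
cv2.imwrite('pics/m.png',np.hstack([cv2.resize(a,(400,400)),cv2.resize(b,(400,400))]))"
```

```text
[ 0.5278 -0.0336  0.239 ] [ 0.5298 -0.0282  0.201 ] [ 0.5216 -0.0295  0.239 ]
time_s: 6.15
position: [0.5195, -0.0319, 0.2884]
ee_rot: [0.038, 0.999, -0.0, -0.004]
ft_force: [0.7, 0.8, -1.3]
finger_gap: 0.646
gripper_force: 64.3
```

View pics/m.png

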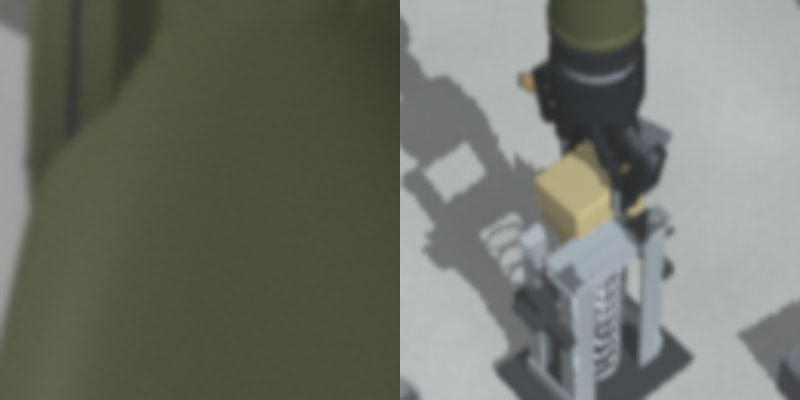

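The bar hangs over the magazine; its top-face left corner is at (535,182), the near one at (578,213). Flared tops are at (533,235) and (655,220).

```bash
python3 -c "
from h import *
f=lambda u,v,z:at('scene',(u-400)/3.077+250,v/3.077+110,z)
a=np.radians(-4.3);R=np.array([[np.cos(a),-np.sin(a)],[np.sin(a),np.cos(a)]])
for uv,o in (((535,182),(.048,-.028)),((578,213),(.048,.028))):
  print('bar centre',f(*uv,.321)[:2]-R@o)
print('mag',f(594,227,.239),f(533,235,.239),f(655,220,.239))
st()"
```

```text
bar centre [ 0.52493452 -0.02367984]
bar centre [ 0.51873571 -0.0320222 ]
mag [ 0.5282 -0.0293  0.239 ] [ 0.571  -0.0616  0.239 ] [0.4858 0.0039 0.239 ]
{'time_s': 6.25, 'position': [0.521, -0.032, 0.292], 'ee_rot': [0.038, 0.999, -0.0, -0.002], 'ft_force': [0.183, -0.683, -1.452], 'finger_gap': 0.643, 'gripper_force': 64.316, 'joint_positions': [-0.061, 0.24, -0.008, 1.326, -0.0, 0.015]}
```

```bash
python3 -m handwheel '[[[0.003,0.001,-0.015,0,0,0,40],[0.003,0.001,-0.03,0,0,0,40],[0.003,0.001,-0.04,0,0,0,40],[0.003,0.001,-0.05,0,0,0,40],[0.003,0.001,-0.055,0,0,0,40],[0.003,0.001,-0.055,0,0,0,40]]]'
```

```text
time_s: 6.85
position: [0.525, -0.0302, 0.2373]
ee_rot: [0.037, 0.999, -0.0, -0.0]
ft_force: [0.9, 0.3, -2.3]
finger_gap: 0.647
gripper_force: 64.4
```

```bash
python3 -m handwheel '[[[0,0,-0.005,0,0,0,40],[0,0,-0.01,0,0,0,40],[0,0,-0.015,0,0,0,40],[0,0,-0.015,0,0,0,40]]]'; python3 -c "
from h import *
st()
b=bot.snapshot('scene')[:,:,::-1][110:240,250:380]
cv2.imwrite('pics/m2.png',cv2.resize(b,(585,585),interpolation=cv2.INTER_CUBIC))"
```

```text
time_s: 7.25
position: [0.5261, -0.0301, 0.2224]
ee_rot: [0.037, 0.999, -0.0, 0.001]
ft_force: [2.6, -0.1, -2.9]
finger_gap: 0.646
gripper_force: 64.5
{'time_s': 7.25, 'position': [0.526, -0.03, 0.222], 'ee_rot': [0.037, 0.999, -0.0, 0.001], 'ft_force': [2.593, -0.149, -2.85], 'finger_gap': 0.646, 'gripper_force': 64.465, 'joint_positions': [-0.057, 0.266, -0.153, 1.15, -0.0, 0.018]}
```

View pics/m2.png

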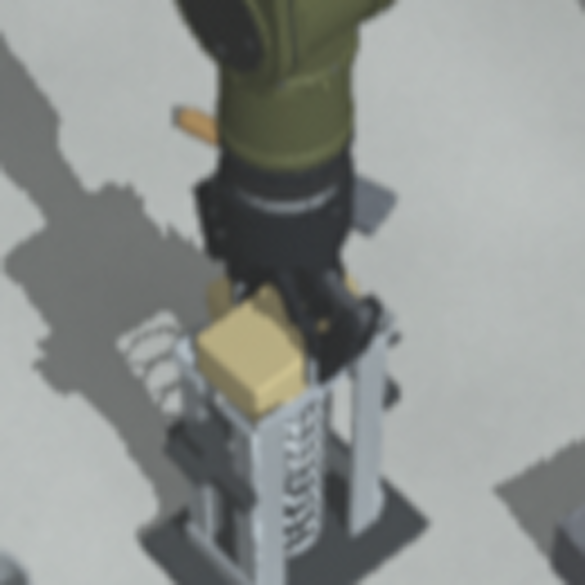

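The bar is entering between the flares. Continue down.

```bash
python3 -m handwheel '[[[0.001,0,-0.004,0,0,0,40],[0.001,0,-0.008,0,0,0,40],[0.001,0,-0.012,0,0,0,40],[0.001,0,-0.016,0,0,0,40],[0.001,0,-0.016,0,0,0,40]]]'
```

```text
time_s: 7.8
position: [0.5263, -0.0301, 0.2063]
ee_rot: [0.037, 0.999, -0.0, -0.0]
ft_force: [1.5, 0.0, -1.8]
finger_gap: 0.643
gripper_force: 64.7
```

```bash
python3 -m handwheel '[[[0.001,0,-0.004,0,0,0,40],[0.001,0,-0.008,0,0,0,40],[0.001,0,-0.012,0,0,0,40],[0.001,0,-0.012,0,0,0,40]]]'
```

```text
time_s: 8.2
position: [0.5276, -0.0301, 0.1948]
ee_rot: [0.037, 0.999, -0.0, 0.0]
ft_force: [-0.2, 1.4, 1.9]
finger_gap: 0.644
gripper_force: 65.2
```

```bash
python3 -m handwheel '[[[0,0,-0.004,0,0,0,40],[0,0,-0.008,0,0,0,40],[0,0,-0.012,0,0,0,40],[0,0,-0.012,0,0,0,40]]]'
```

```text
time_s: 8.6
position: [0.5273, -0.0301, 0.1821]
ee_rot: [0.037, 0.999, -0.0, -0.0]
ft_force: [0.9, -0.2, 0.7]
finger_gap: 0.649
gripper_force: 65.0
```

```bash
python3 -m handwheel '[[[0,0,0,0,0,0,80],[0,0,0,0,0,0,90],[0,0,0,0,0,0,90],[0,0,0,0,0,0,90],[0,0,0.03,0,0,0,90],[0,0,0.06,0,0,0,90],[0,0,0.09,0,0,0,90],[0,0,0.11,0,0,0,0],[0,0,0.11,0,0,0,0],[0,0,0.11,0,0,0,0]]]'; python3 -m handwheel '[[[0,0,0,0,0,0,0],[0,0,0,0,0,0,0],[0,0,0,0,0,0,0]]]'; python3 -c "
from h import *
b=bot.snapshot('scene')[:,:,::-1][110:240,250:380]
cv2.imwrite('pics/m3.png',cv2.resize(b,(585,585),interpolation=cv2.INTER_CUBIC))"
```

```text
time_s: 9.6
position: [0.5274, -0.0301, 0.2926]
ee_rot: [0.037, 0.999, -0.0, 0.0]
ft_force: [-0.4, -0.4, -0.3]
finger_gap: 0.394
gripper_force: 0.0
time_s: 9.9
position: [0.5267, -0.0301, 0.2916]
ee_rot: [0.037, 0.999, 0.0, -0.001]
ft_force: [0.1, 0.4, -0.3]
finger_gap: -0.004
gripper_force: 0.0
```

View pics/m3.png

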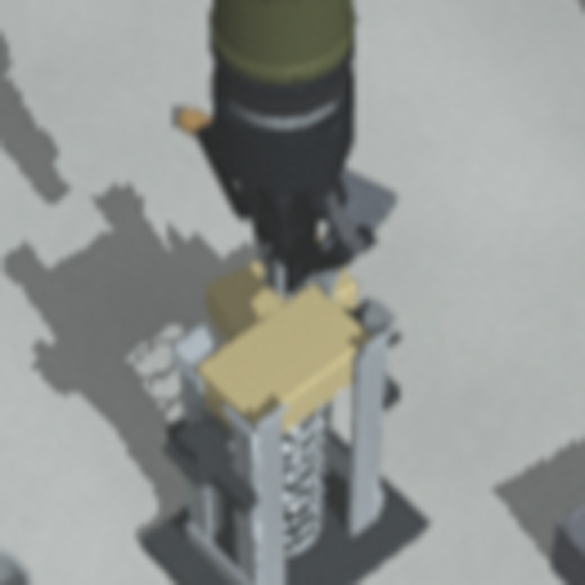

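The bar sits level in the column, top about flush with the flares. Push with shut fingers.

```bash
python3 -m handwheel '[[[0,0,-0.03,0,0,0,0],[0,0,-0.05,0,0,0,0],[0,0,-0.06,0,0,0,0],[0,0,-0.07,0,0,0,0],[0,0,-0.075,0,0,0,0],[0,0,-0.08,0,0,0,0],[0,0,-0.085,0,0,0,0],[0,0,-0.09,0,0,0,0]]]';python3 -m handwheel '[[[0,0,-0.005,0,0,0,0],[0,0,-0.01,0,0,0,0],[0,0,-0.015,0,0,0,0],[0,0,-0.018,0,0,0,0],[0,0,-0.021,0,0,0,0],[0,0,-0.023,0,0,0,0],[0,0,-0.023,0,0,0,0]]]'
```

```text
time_s: 10.75
position: [0.5277, -0.0301, 0.2032]
ee_rot: [0.037, 0.999, -0.0, 0.001]
ft_force: [-1.5, -0.2, 3.8]
finger_gap: 0.001
gripper_force: 2.3
time_s: 11.45
position: [0.5276, -0.0301, 0.1795]
ee_rot: [0.037, 0.999, 0.0, 0.0]
ft_force: [-0.5, -0.2, 4.1]
finger_gap: -0.002
gripper_force: 2.1
```

```bash
python3 -m handwheel '[[[0,0,0.04,0,0,0,0],[0,0,0.08,0,0,0,0],[0,0,0.12,0,0,0,60],[-0.04,-0.04,0.14,0,0,-0.1,100],[-0.09,-0.09,0.12,0,0,-0.197,100],[-0.136,-0.132,0.1,0,0,-0.197,100],[-0.136,-0.132,0.06,0,0,-0.197,100],[-0.136,-0.132,0.0,0,0,-0.197,100],[-0.136,-0.132,-0.02,0,0,-0.197,100],[-0.136,-0.132,-0.02,0,0,-0.197,100]]]' 60;python3 -c "
from h import *
st()
a=bot.snapshot('top')[:,:,::-1][150:280,300:430];b=bot.snapshot('scene')[:,:,::-1][110:240,250:380]
cv2.imwrite('pics/m4.png',np.hstack([cv2.resize(a,(400,400),interpolation=2),cv2.resize(b,(400,400),interpolation=2)]))"
```

```text
time_s: 12.45
position: [0.3843, -0.1599, 0.1538]
ee_rot: [0.136, 0.991, 0.002, -0.007]
ft_force: [-0.5, 0.4, -0.0]
finger_gap: 1.002
gripper_force: 0.0
{'time_s': 12.45, 'position': [0.384, -0.16, 0.154], 'ee_rot': [0.136, 0.991, 0.002, -0.007], 'ft_force': [-0.528, 0.402, -0.011], 'finger_gap': 1.002, 'gripper_force': 0.0, 'joint_positions': [-0.394, 0.139, -0.51, 0.937, -0.0, -0.121]}
```

View pics/m4.png

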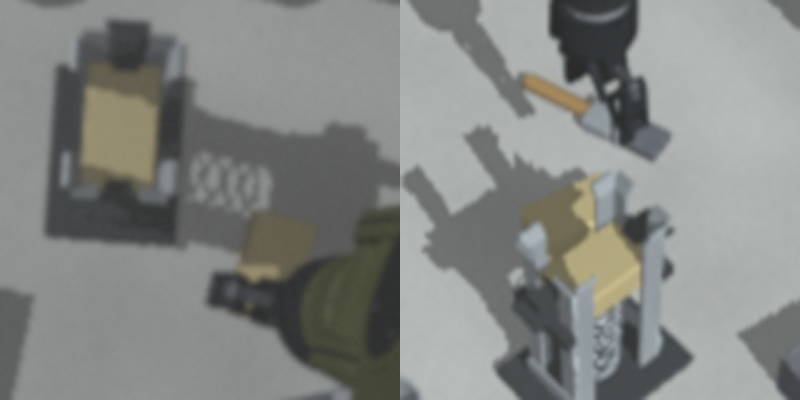

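The first bar is latched (it sits lower than the flares). Bar B appears knocked by ~3 cm: its top edge is now at crop (248,210)–(315,222). Clear the arm and measure by colour.

```bash
python3 -m handwheel '[[[0,0,0.05,0,0,0,100],[-0.02,0.05,0.1,0,0,0,100],[-0.04,0.1,0.1,0,0,0,100],[-0.04,0.15,0.1,0,0,0,100],[-0.04,0.2,0.1,0,0,0,100],[-0.04,0.2,0.1,0,0,0,100]]]' 60;cat >> h.py <<'E'
def cream(cam):
    im=cv2.cvtColor(bot.snapshot(cam)[:,:,::-1].copy(),cv2.COLOR_BGR2HSV)
    m=cv2.inRange(im,(18,55,50),(32,190,255)); n,l,s,c=cv2.connectedComponentsWithStats(m)
    for i in range(1,n):
        if s[i,4]>60:
            pts=np.argwhere(l==i)[:,::-1].astype(np.float32); b=cv2.boxPoints(cv2.minAreaRect(pts))
            w=np.array([at(cam,*p,.036) for p in b])[:,:2]
            print(s[i].tolist(),c[i].round(1),'box centre',w.mean(0).round(4),'sides',[round(float(np.linalg.norm(w[k]-w[k+1])),3) for k in (0,1)],'angs',[round(float(np.degrees(np.arctan2(*(w[k+1]-w[k])[::-1]))),1) for k in (0,1)])
E
python3 -c "
from h import *
st();cream('top');cream('scene')"
```

```text
time_s: 13.15
position: [0.3535, 0.0417, 0.2639]
ee_rot: [0.133, 0.991, 0.002, 0.004]
ft_force: [0.6, -0.5, 0.4]
finger_gap: 1.0
gripper_force: 0.0
{'time_s': 13.15, 'position': [0.353, 0.042, 0.264], 'ee_rot': [0.133, 0.991, 0.002, 0.004], 'ft_force': [0.595, -0.462, 0.41], 'finger_gap': 1.0, 'gripper_force': 0.0, 'joint_positions': [0.116, -0.053, -0.414, 1.202, 0.001, 0.383]}
[270, 98, 45, 43, 1488] [292.2 119. ] box centre [0.7539 0.0933] sides [0.122, 0.124] angs [-44.6, -137.1]
[194, 158, 17, 18, 181] [202.2 166.4] box centre [0.622  0.3454] sides [0.033, 0.044] angs [-56.2, -146.1]
[178, 168, 16, 17, 163] [185.1 176. ] box centre [0.5957 0.3925] sides [0.032, 0.042] angs [-54.4, -144.0]
[327, 172, 24, 37, 739] [338.6 191.2] box centre [ 0.5488 -0.0339] sides [0.098, 0.064] angs [-5.0, -95.3]
[205, 177, 17, 20, 210] [212.6 186.6] box centre [0.5643 0.3156] sides [0.033, 0.053] angs [-56.5, -146.0]
[190, 192, 13, 15, 144] [196.  199.2] box centre [0.5298 0.3602] sides [0.03, 0.039] angs [-74.7, -162.8]
[375, 220, 26, 36, 571] [387.4 238.5] box centre [ 0.4178 -0.1629] sides [0.0
[... 397 characters left out ...]
ntre [ 0.3281 -0.285 ] sides [0.021, 0.082] angs [-154.7, 102.6]
[290, 168, 38, 44, 812] [310.3 189.4] box centre [ 0.4511 -0.1245] sides [0.102, 0.153] angs [176.5, 74.3]
[266, 275, 45, 44, 1542] [288.2 296.2] box centre [0.7448 0.0836] sides [0.126, 0.128] angs [-177.4, 86.8]
[387, 308, 14, 13, 135] [393.2 314.1] box centre [0.5858 0.3273] sides [0.03, 0.034] angs [-153.6, 118.7]
[407, 314, 12, 9, 74] [413.2 317.7] box centre [0.5555 0.372 ] sides [0.02, 0.031] angs [-166.2, 104.8]
[382, 323, 15, 20, 248] [388.8 332.7] box centre [0.6337 0.3512] sides [0.053, 0.035] angs [-146.4, 127.1]
[403, 330, 13, 18, 218] [409.  338.4] box centre [0.6093 0.3997] sides [0.032, 0.046] angs [133.6, 37.8]
```

```bash
python3 -m handwheel '[[[0.015,-0.05,0,0,0,0,100],[0.03,-0.1,-0.02,0,0,0,100],[0.045,-0.15,-0.06,0,0,-0.01,100],[0.066,-0.203,-0.1,0,0,-0.01,100],[0.066,-0.203,-0.15,0,0,-0.01,100],[0.066,-0.203,-0.18,0,0,-0.01,100],[0.066,-0.203,-0.19,0,0,-0.01,100],[0.066,-0.203,-0.19,0,0,-0.01,100]]]';python3 -c "
from h import *
st();print(at('top',338.6,191.2,.185))"
```

```text
time_s: 14.05
position: [0.4167, -0.1662, 0.0685]
ee_rot: [0.141, 0.99, 0.0, -0.002]
ft_force: [-0.1, -0.0, 0.5]
finger_gap: 0.993
gripper_force: 0.0
{'time_s': 14.05, 'position': [0.417, -0.166, 0.068], 'ee_rot': [0.141, 0.99, 0.0, -0.002], 'ft_force': [-0.051, -0.046, 0.505], 'finger_gap': 0.993, 'gripper_force': 0.0, 'joint_positions': [-0.379, 0.274, -0.591, 0.709, -0.0, -0.096]}
[ 0.5239 -0.0283  0.185 ]
```

```bash
python3 -m handwheel '[[[0.003,0.003,-0.03,0,0,0,100],[0.003,0.003,-0.05,0,0,0,100],[0.003,0.003,-0.064,0,0,0,100],[0.003,0.003,-0.064,0,0,0,100],[0.003,0.003,-0.064,0,0,0,40],[0.003,0.003,-0.064,0,0,0,40],[0.003,0.003,-0.064,0,0,0,40],[0.003,0.003,-0.064,0,0,0,40],[0.003,0.003,-0.064,0,0,0,40],[0.003,0.003,-0.064,0,0,0,40]]]' 60; python3 -m handwheel '[[[0,0,0,0,0,0,40],[0,0,0.02,0,0,0,40],[0,0,0.05,0,0,0,40],[0,0,0.1,0,0,0,40],[0,0,0.15,0,0,0,40],[0,0,0.2,0,0,0,40],[0,0,0.25,0,0,0,40],[0,0,0.29,0,0,0,40],[0,0,0.29,0,0,0,40],[0,0,0.29,0,0,0,40]]]'
```

```text
time_s: 15.05
position: [0.4224, -0.1633, 0.0079]
ee_rot: [0.14, 0.99, -0.001, 0.002]
ft_force: [0.5, -1.0, 6.9]
finger_gap: 0.644
gripper_force: 63.2
time_s: 16.05
position: [0.4207, -0.1622, 0.2971]
ee_rot: [0.14, 0.99, -0.0, 0.002]
ft_force: [-0.6, 0.8, -2.0]
finger_gap: 0.641
gripper_force: 64.8
```

```bash
python3 -m handwheel '[[[0.02,0.025,0,0,0,0.1,40],[0.045,0.055,0.01,0,0,0.207,40],[0.07,0.09,0.01,0,0,0.207,40],[0.105,0.132,0.01,0,0,0.207,40],[0.105,0.132,0.01,0,0,0.207,40],[0.105,0.132,-0.01,0,0,0.207,40],[0.105,0.132,-0.03,0,0,0.207,40],[0.105,0.132,-0.04,0,0,0.207,40],[0.105,0.132,-0.04,0,0,0.207,40]]]';python3 -c "
from h import *
st()"
```

```text
time_s: 16.95
position: [0.5229, -0.0302, 0.253]
ee_rot: [0.038, 0.999, 0.0, -0.003]
ft_force: [-0.3, 0.2, -1.9]
finger_gap: 0.644
gripper_force: 64.7
{'time_s': 16.95, 'position': [0.523, -0.03, 0.253], 'ee_rot': [0.038, 0.999, 0.0, -0.003], 'ft_force': [-0.275, 0.238, -1.94], 'finger_gap': 0.644, 'gripper_force': 64.742, 'joint_positions': [-0.058, 0.255, -0.089, 1.234, -0.0, 0.017]}
```

Now bar bottom ≈ TCP−0.007. Lower gently.

```bash
python3 -m handwheel '[[[0.002,0,-0.006,0,0,0,40],[0.002,0,-0.012,0,0,0,40],[0.002,0,-0.018,0,0,0,40],[0.002,0,-0.022,0,0,0,40],[0.002,0,-0.022,0,0,0,40]]]';python3 -m handwheel '[[[0,0,-0.004,0,0,0,40],[0,0,-0.008,0,0,0,40],[0,0,-0.012,0,0,0,40],[0,0,-0.012,0,0,0,40]]]'
```

```text
time_s: 17.45
position: [0.5271, -0.0301, 0.2332]
ee_rot: [0.037, 0.999, 0.0, -0.0]
ft_force: [-0.5, -1.3, -1.9]
finger_gap: 0.648
gripper_force: 64.8
time_s: 17.85
position: [0.5271, -0.03, 0.2211]
ee_rot: [0.037, 0.999, 0.0, -0.0]
ft_force: [-0.3, -0.4, -1.7]
finger_gap: 0.643
gripper_force: 64.9
```

```bash
python3 -m handwheel '[[[0,0,-0.004,0,0,0,40],[0,0,-0.008,0,0,0,40],[0,0,-0.012,0,0,0,40],[0,0,-0.016,0,0,0,40],[0,0,-0.016,0,0,0,40]]]';python3 -m handwheel '[[[0,0,-0.004,0,0,0,40],[0,0,-0.008,0,0,0,40],[0,0,-0.012,0,0,0,40],[0,0,-0.012,0,0,0,40]]]'
```

```text
time_s: 18.35
position: [0.5277, -0.0301, 0.2056]
ee_rot: [0.037, 0.999, 0.0, 0.0]
ft_force: [1.9, -0.3, -1.3]
finger_gap: 0.643
gripper_force: 65.1
time_s: 18.75
position: [0.5271, -0.0301, 0.193]
ee_rot: [0.037, 0.999, -0.0, -0.0]
ft_force: [0.9, 0.0, -0.3]
finger_gap: 0.647
gripper_force: 65.3
```

Seated on the slants. Release, rise, shut, push.

```bash
python3 -m handwheel '[[[0,0,0,0,0,0,80],[0,0,0,0,0,0,90],[0,0,0,0,0,0,90],[0,0,0,0,0,0,90],[0,0,0.03,0,0,0,90],[0,0,0.06,0,0,0,90],[0,0,0.09,0,0,0,90],[0,0,0.1,0,0,0,0],[0,0,0.1,0,0,0,0],[0,0,0.1,0,0,0,0]]]'; python3 -m handwheel '[[[0,0,0,0,0,0,0],[0,0,0,0,0,0,0],[0,0,0,0,0,0,0],[0,0,0,0,0,0,0],[0,0,-0.04,0,0,0,0],[0,0,-0.06,0,0,0,0],[0,0,-0.07,0,0,0,0]]]'; python3 -m handwheel '[[[0,0,-0.005,0,0,0,0],[0,0,-0.01,0,0,0,0],[0,0,-0.015,0,0,0,0],[0,0,-0.02,0,0,0,0],[0,0,-0.02,0,0,0,0]]]'; python3 -m handwheel '[[[0,0,-0.005,0,0,0,0],[0,0,-0.01,0,0,0,0],[0,0,-0.015,0,0,0,0],[0,0,-0.019,0,0,0,0],[0,0,-0.022,0,0,0,0],[0,0,-0.022,0,0,0,0]]]'
```

```text
time_s: 19.75
position: [0.5269, -0.03, 0.2927]
ee_rot: [0.037, 0.999, 0.0, -0.001]
ft_force: [-0.3, 0.3, 0.6]
finger_gap: 0.397
gripper_force: 0.0
time_s: 20.45
position: [0.5259, -0.03, 0.2216]
ee_rot: [0.037, 0.999, 0.0, -0.002]
ft_force: [0.9, -0.1, 0.5]
finger_gap: -0.002
gripper_force: 0.0
time_s: 20.95
position: [0.5277, -0.0301, 0.2037]
ee_rot: [0.037, 0.999, 0.0, 0.0]
ft_force: [-1.2, -0.3, 1.2]
finger_gap: 0.0
gripper_force: 0.8
time_s: 21.55
position: [0.5278, -0.0301, 0.1818]
ee_rot: [0.037, 0.999, 0.0, 0.0]
ft_force: [-1.7, 0.1, 5.4]
finger_gap: -0.001
gripper_force: 2.3
```

```bash
python3 -m handwheel '[[[0,0,-0.004,0,0,0,0],[0,0,-0.004,0,0,0,0],[0,0,0.03,0,0,0,0],[0,0,0.08,0,0,0,0],[0,0,0.13,0,0,0,50],[-0.03,0.04,0.15,0,0,-0.15,100],[-0.06,0.08,0.15,0,0,-0.3,100],[-0.09,0.12,0.15,0,0,-0.45,100],[-0.12,0.16,0.15,0,0,-0.6,100],[-0.15,0.19,0.15,0,0,-0.75,100]]]' 60;python3 -c "
from h import *
st()
a=bot.snapshot('scene')[:,:,::-1][270:370,355:445];b=bot.snapshot('scene')[:,:,::-1][140:240,265:355]
cv2.imwrite('pics/m5.png',np.hstack([cv2.resize(a,(400,444),interpolation=2),cv2.resize(b,(400,444),interpolation=2)]))"
```

```text
time_s: 22.55
position: [0.3894, 0.1483, 0.3317]
ee_rot: [0.372, 0.928, 0.0, 0.0]
ft_force: [0.5, 0.8, 0.3]
finger_gap: 0.998
gripper_force: 0.0
{'time_s': 22.55, 'position': [0.389, 0.148, 0.332], 'ee_rot': [0.372, 0.928, 0.0, 0.0], 'ft_force': [0.519, 0.774, 0.327], 'finger_gap': 0.998, 'gripper_force': 0.0, 'joint_positions': [0.364, 0.045, -0.141, 1.384, 0.0, 1.126]}
```

View pics/m5.png

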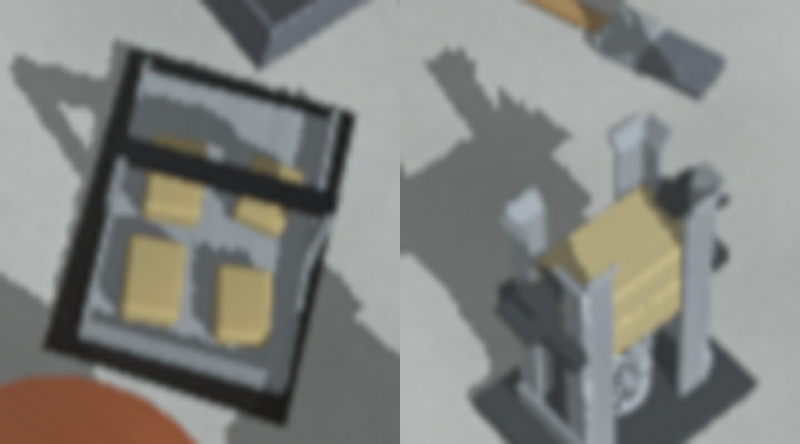

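Both bars are stacked and latched under the catches. The handle's middle is at left-crop (228,172).

```bash
python3 -m handwheel '[[[0.04,0.045,0,0,0,-0.1,100],[0.08,0.09,0,0,0,-0.2,100],[0.12,0.14,0,0,0,-0.32,100],[0.176,0.197,0,0,0,-0.32,100],[0.176,0.197,-0.05,0,0,-0.32,100],[0.176,0.197,-0.1,0,0,-0.32,100],[0.176,0.197,-0.15,0,0,-0.32,100],[0.176,0.197,-0.19,0,0,-0.32,100],[0.176,0.197,-0.19,0,0,-0.32,100]]]';python3 -c "
from h import *
st();print(at('scene',406.3,308.7,.09))
cream('top')"
```

```text
time_s: 23.55
position: [0.5627, 0.3412, 0.1343]
ee_rot: [0.513, 0.859, -0.006, -0.003]
ft_force: [-0.8, -0.2, -0.4]
finger_gap: 1.003
gripper_force: 0.0
{'time_s': 23.55, 'position': [0.563, 0.341, 0.134], 'ee_rot': [0.513, 0.859, -0.006, -0.003], 'ft_force': [-0.786, -0.184, -0.432], 'finger_gap': 1.003, 'gripper_force': 0.0, 'joint_positions': [0.545, 0.546, 0.057, 1.095, -0.0, 1.622]}
[0.5715 0.3506 0.09  ]
[270, 98, 45, 43, 1489] [292.2 119. ] box centre [0.7539 0.0933] sides [0.122, 0.124] angs [-44.6, -137.1]
[80, 143, 20, 29, 90] [ 89.6 157. ] box centre [0.6543 0.6697] sides [0.029, 0.099] angs [-66.0, -153.4]
[194, 158, 17, 18, 185] [202.2 166.5] box centre [0.6216 0.3452] sides [0.033, 0.045] angs [-56.2, -146.1]
[183, 168, 11, 15, 100] [187.3 175.4] box centre [0.5984 0.3882] sides [0.022, 0.042] angs [-52.9, -142.7]
[327, 172, 24, 37, 698] [339.  190.5] box centre [ 0.5489 -0.0335] sides [0.063, 0.1] angs [-91.1, 178.5]
[205, 177, 17, 20, 209] [212.5 186.6] box centre [0.5643 0.3156] sides [0.033, 0.053] angs [-56.5, -146.0]
```

```bash
python3 -m handwheel '[[[0.004,0.006,-0.02,0,0,0,100],[0.004,0.006,-0.04,0,0,0,100],[0.004,0.006,-0.055,0,0,0,100],[0.004,0.006,-0.069,0,0,0,100],[0.004,0.006,-0.069,0,0,0,100],[0.004,0.006,-0.069,0,0,0,60],[0.004,0.006,-0.069,0,0,0,30],[0.004,0.006,-0.069,0,0,0,30],[0.004,0.006,-0.069,0,0,0,30]]]' 100;python3 -c "
from h import *
st()"; python3 -m handwheel '[[[0,0,0,0,0,0,25],[0,0,0,0,0,0,20],[0,0,0,0,0,0,15],[0,0,0,0,0,0,5],[0,0,0,0,0,0,0],[0,0,0,0,0,0,0],[0,0,0,0,0,0,0],[0,0,0,0,0,0,0]]]';python3 -c "
from h import *
st()"
```

```text
time_s: 24.5
position: [0.5705, 0.3502, 0.0738]
ee_rot: [0.513, 0.858, 0.001, 0.0]
ft_force: [0.2, -0.3, 0.5]
finger_gap: 0.335
gripper_force: 0.0
{'time_s': 24.5, 'position': [0.571, 0.35, 0.074], 'ee_rot': [0.513, 0.858, 0.001, 0.0], 'ft_force': [0.181, -0.348, 0.524], 'finger_gap': 0.335, 'gripper_force': 0.0, 'joint_positions': [0.551, 0.596, -0.017, 0.956, 0.0, 1.628]}
time_s: 25.3
position: [0.57, 0.35, 0.0732]
ee_rot: [0.513, 0.858, 0.0, 0.0]
ft_force: [-2.4, -0.1, 5.5]
finger_gap: 0.142
gripper_force: 98.2
{'time_s': 25.3, 'position': [0.57, 0.35, 0.073], 'ee_rot': [0.513, 0.858, 0.0, 0.0], 'ft_force': [-2.404, -0.06, 5.541], 'finger_gap': 0.142, 'gripper_force': 98.231, 'joint_positions': [0.551, 0.596, -0.018, 0.956, 0.0, 1.628]}
```

Grip is a bit high on the bar; regrip 8 mm lower.

```bash
python3 -m handwheel '[[[0,0,0,0,0,0,40],[0,0,0,0,0,0,40],[0,0,-0.004,0,0,0,40],[0,0,-0.008,0,0,0,40],[0,0,-0.008,0,0,0,0],[0,0,-0.008,0,0,0,0],[0,0,-0.008,0,0,0,0],[0,0,-0.008,0,0,0,0],[0,0,-0.008,0,0,0,0],[0,0,-0.008,0,0,0,0]]]' 100;python3 -c "
from h import *
st()"; python3 -m handwheel '[[[0,0,0.002,0,0,0,0],[0,0,0.006,0,0,0,0],[0,0,0.012,0,0,0,0],[0,0,0.02,0,0,0,0],[0,0,0.03,0,0,0,0],[0,0,0.03,0,0,0,0]]]';python3 -c "
from h import *
st();bot.get_state();print(bot.get_state()['torque'])
save('top','t6.png',(150,130,330,310),3.3)"
```

```text
time_s: 26.3
position: [0.5697, 0.3498, 0.0644]
ee_rot: [0.513, 0.858, -0.0, -0.0]
ft_force: [-0.2, -0.1, -4.0]
finger_gap: 0.147
gripper_force: 97.5
{'time_s': 26.3, 'position': [0.57, 0.35, 0.064], 'ee_rot': [0.513, 0.858, -0.0, -0.0], 'ft_force': [-0.204, -0.062, -4.001], 'finger_gap': 0.147, 'gripper_force': 97.466, 'joint_positions': [0.551, 0.604, -0.03, 0.938, 0.0, 1.628]}
time_s: 26.9
position: [0.5714, 0.3508, 0.0973]
ee_rot: [0.513, 0.858, 0.002, 0.001]
ft_force: [1.2, 1.0, -2.8]
finger_gap: 0.144
gripper_force: 97.6
{'time_s': 26.9, 'position': [0.571, 0.351, 0.097], 'ee_rot': [0.513, 0.858, 0.002, 0.001], 'ft_force': [1.181, 0.982, -2.834], 'finger_gap': 0.144, 'gripper_force': 97.55, 'joint_positions': [0.551, 0.578, 0.015, 1.004, -0.0, 1.628]}
[ 0.02940268 -0.08836654  0.01274796]
```

View pics/t6.png

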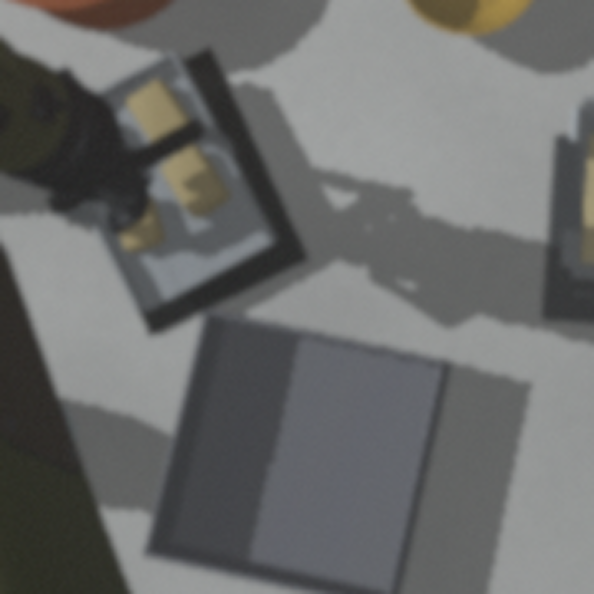

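Tray lifted with four ends on it (4 N); the tub's rim corners (205,318),(447,362),(395,594),(147,552) agree with the first measurement. Carry gently to the tub.

```bash
python3 -m handwheel '[[[0,0,0.01,0,0,0,0],[0,0,0.025,0,0,0,0],[0,0,0.04,0,0,0,0],[-0.005,-0.003,0.055,0,0,0,0],[-0.014,-0.007,0.065,0,0,0,0],[-0.026,-0.014,0.07,0,0,0,0],[-0.038,-0.020,0.07,0,0,0,0],[-0.050,-0.027,0.07,0,0,0,0],[-0.062,-0.033,0.07,0,0,0,0],[-0.074,-0.039,0.07,0,0,0,0]]]'; python3 -m handwheel '[[[-0.012,-0.006,0,0,0,0,0],[-0.024,-0.013,0,0,0,0,0],[-0.034,-0.018,0,0,0,0,0],[-0.041,-0.022,0,0,0,0,0],[-0.045,-0.024,0,0,0,0,0],[-0.046,-0.025,0,0,0,0,0],[-0.046,-0.025,0,0,0,0,0],[-0.046,-0.025,0,0,0,0,0]]]'; python3 -c "
from h import *
st();cream('top')"
```

```text
time_s: 27.95
position: [0.4943, 0.3101, 0.1651]
ee_rot: [0.513, 0.858, -0.0, -0.0]
ft_force: [-0.1, -0.7, -3.1]
finger_gap: 0.143
gripper_force: 97.7
time_s: 28.75
position: [0.4505, 0.2862, 0.1648]
ee_rot: [0.513, 0.858, 0.0, 0.0]
ft_force: [0.3, -0.5, -4.5]
finger_gap: 0.143
gripper_force: 97.7
{'time_s': 28.75, 'position': [0.451, 0.286, 0.165], 'ee_rot': [0.513, 0.858, 0.0, 0.0], 'ft_force': [0.33, -0.523, -4.533], 'finger_gap': 0.143, 'gripper_force': 97.694, 'joint_positions': [0.566, 0.311, -0.244, 1.015, -0.0, 1.643]}
[270, 98, 45, 43, 1487] [292.3 119. ] box centre [0.7539 0.0933] sides [0.122, 0.124] angs [-44.6, -137.1]
[327, 172, 24, 38, 734] [338.6 191.5] box centre [ 0.5475 -0.0335] sides [0.063, 0.103] angs [-91.1, 178.5]
[203, 194, 20, 22, 262] [212.8 204.8] box centre [0.513  0.3127] sides [0.037, 0.056] angs [-56.7, -145.9]
[214, 218, 21, 21, 258] [224.6 227.7] box centre [0.4499 0.2792] sides [0.038, 0.053] angs [-59.6, -148.5]
```

```bash
python3 -m handwheel '[[[-0.005,-0.003,0.007,0.041,-0.077,0,0],[-0.010,-0.005,0.015,0.082,-0.154,0,0],[-0.016,-0.009,0.021,0.123,-0.231,0,0],[-0.022,-0.012,0.027,0.164,-0.308,0,0],[-0.029,-0.0155,0.032,0.205,-0.385,0,0],[-0.036,-0.019,0.037,0.246,-0.462,0,0],[-0.044,-0.023,0.041,0.286,-0.54,0,0],[-0.0515,-0.027,0.044,0.327,-0.616,0,0],[-0.0595,-0.0316,0.0466,0.368,-0.693,0,0],[-0.0595,-0.0316,0.0466,0.368,-0.693,0,0]]]'; python3 -m handwheel '[[[0,0,0,0,0,0,0],[0,0,0,0,0,0,0],[0,0,0,0,0,0,0],[0,0,0,0,0,0,0],[0,0,0,0,0,0,0],[0,0,0,0,0,0,0]]]'; python3 -c "
from h import *
st();save('scene','p1.png',(340,170,500,320),3.75)"
```

```text
time_s: 29.8
position: [0.3842, 0.25, 0.2047]
ee_rot: [0.474, 0.795, 0.322, 0.196]
ft_force: [-1.4, -0.3, -3.5]
finger_gap: 0.143
gripper_force: 98.4
time_s: 30.4
position: [0.3908, 0.2545, 0.2115]
ee_rot: [0.474, 0.793, 0.327, 0.198]
ft_force: [-0.0, 0.3, -2.2]
finger_gap: 0.138
gripper_force: 98.5
{'time_s': 30.4, 'position': [0.391, 0.255, 0.211], 'ee_rot': [0.474, 0.793, 0.327, 0.198], 'ft_force': [-0.0, 0.263, -2.165], 'finger_gap': 0.138, 'gripper_force': 98.467, 'joint_positions': [0.661, -0.269, -1.088, -0.025, -0.122, 1.688]}
```

View pics/p1.png

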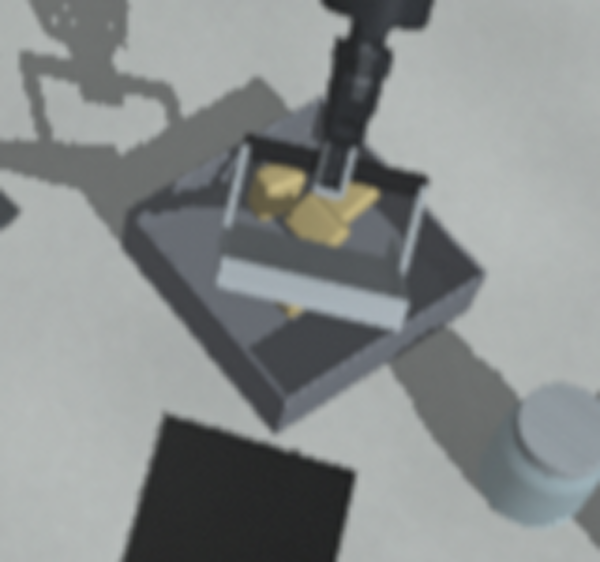

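All four ends are out (three visible at (275,190),(318,220),(360,200) and one peeking at (293,308)) and weight is down to the empty tray's. Level back out, and measure the bare mat.

```bash
python3 -m handwheel '[[[0.005,0.003,0.01,-0.04,0.077,0,0],[0.012,0.006,0.01,-0.082,0.154,0,0],[0.02,0.01,0.01,-0.123,0.231,0,0],[0.028,0.015,0.01,-0.164,0.308,0,0],[0.036,0.019,0.0,-0.205,0.385,0,0],[0.042,0.022,0,-0.246,0.462,0,0],[0.048,0.026,0,-0.286,0.54,0,0],[0.054,0.029,0,-0.327,0.616,0,0],[0.0595,0.0316,0,-0.368,0.693,0,0],[0.0595,0.0316,0,-0.368,0.693,0,0]]]'; python3 -m handwheel '[[[0,0,0,0,0,0,0],[0,0,0,0,0,0,0]]]'; python3 -c "
from h import *
st()
for cam,x0,y0,x1,y1 in (('scene',350,270,450,375),('top',150,130,270,245)):
  im=bot.snapshot(cam)[y0:y1,x0:x1]; m=(im.max(2)<52).astype(np.uint8)
  n,l,s,c=cv2.connectedComponentsWithStats(m); 
  for i in range(1,n):
    if s[i,4]<800: continue
    pts=np.argwhere(l==i)[:,::-1].astype(np.float32)
    hull=cv2.convexHull(pts); q=cv2.approxPolyN(hull,4)[0] if hasattr(cv2,'approxPolyN') else cv2.boxPoints(cv2.minAreaRect(pts))
    w=np.array([at(cam,u+x0,v+y0,.004) for u,v in q])[:,:2]
    print(cam,s[i],w.tolist(),w.mean(0),np.linalg.norm(w-np.roll(w,-1,0),axis=1).round(3),[np.degrees(np.arctan2(*(b-a)[::-1])).round(1) for a,b in zip(w,np.roll(w,-1,0))])
"
```

```text
time_s: 31.45
position: [0.4538, 0.288, 0.2102]
ee_rot: [0.513, 0.858, 0.0, 0.0]
ft_force: [0.6, 0.0, -2.7]
finger_gap: 0.141
gripper_force: 98.5
time_s: 31.65
position: [0.4492, 0.2855, 0.2113]
ee_rot: [0.513, 0.858, 0.0, 0.0]
ft_force: [0.3, -1.1, -2.9]
finger_gap: 0.144
gripper_force: 98.5
{'time_s': 31.65, 'position': [0.449, 0.285, 0.211], 'ee_rot': [0.513, 0.858, 0.0, 0.0], 'ft_force': [0.276, -1.103, -2.884], 'finger_gap': 0.144, 'gripper_force': 98.475, 'joint_positions': [0.566, 0.281, -0.162, 1.128, -0.0, 1.643]}
scene [  16   12   68   83 3721] [[0.6365, 0.4598], [0.6981, 0.3265], [0.5137, 0.2411], [0.4527, 0.3703]] [0.57525  0.349425] [0.147 0.203 0.143 0.204] [np.float64(-65.2), np.float64(-155.2), np.float64(115.3), np.float64(26.0)]
top [  18   16   73   66 1932] [[0.547, 0.418], [0.6298, 0.456], [0.6898, 0.3272], [0.4884, 0.233]] [0.58875 0.35855] [0.091 0.142 0.222 0.194] [np.float64(24.7), np.float64(-65.0), np.float64(-154.9), np.float64(72.4)]
top [   0   66   73   49 1981] [[0.4054, 0.3493], [0.4233, 0.4992], [0.5702, 0.5057], [0.4981, 0.2934]] [0.47425 0.4119 ] [0.151 0.147 0.224 0.108] [np.float64(83.2), np.float64(2.5), np.float64(-108.8), np.float64(148.9)]
```

```bash
python3 -m handwheel '[[[0.02,0.01,0,0,0,0,0],[0.045,0.024,0,0,0,0,0],[0.07,0.038,0,0,0,-0.02,0],[0.095,0.051,0,0,0,-0.045,0],[0.11,0.06,0,0,0,-0.045,0],[0.119,0.064,0,0,0,-0.045,0],[0.119,0.064,-0.03,0,0,-0.045,0],[0.119,0.064,-0.06,0,0,-0.045,0],[0.119,0.064,-0.09,0,0,-0.045,0],[0.119,0.064,-0.11,0,0,-0.045,0]]]'; python3 -m handwheel '[[[0,0,-0.005,0,0,0,0],[0,0,-0.01,0,0,0,0],[0,0,-0.01,0,0,0,0],[0,0,-0.01,0,0,0,0]]]'; python3 -c "
from h import *
st()"
```

```text
time_s: 32.75
position: [0.5672, 0.349, 0.0999]
ee_rot: [0.532, 0.847, -0.001, -0.0]
ft_force: [-0.1, -0.1, -2.5]
finger_gap: 0.145
gripper_force: 98.4
time_s: 33.15
position: [0.5698, 0.3505, 0.093]
ee_rot: [0.532, 0.847, 0.001, 0.001]
ft_force: [0.2, 0.3, -1.9]
finger_gap: 0.145
gripper_force: 98.5
{'time_s': 33.15, 'position': [0.57, 0.35, 0.093], 'ee_rot': [0.532, 0.847, 0.001, 0.001], 'ft_force': [0.179, 0.313, -1.916], 'finger_gap': 0.145, 'gripper_force': 98.476, 'joint_positions': [0.551, 0.58, 0.006, 0.995, -0.0, 1.673]}
```

```bash
python3 -m handwheel '[[[0,0,-0.01,0,0,0,0],[0,0,-0.018,0,0,0,0],[0,0,-0.023,0,0,0,0],[0,0,-0.026,0,0,0,0],[0,0,-0.0275,0,0,0,0],[0,0,-0.0275,0,0,0,0],[0,0,-0.0275,0,0,0,0]]]'; python3 -m handwheel '[[[0,0,-0.001,0,0,0,0],[0,0,-0.0015,0,0,0,0],[0,0,-0.0015,0,0,0,0],[0,0,-0.0015,0,0,0,0]]]'
```

```text
time_s: 33.85
position: [0.569, 0.35, 0.0642]
ee_rot: [0.532, 0.847, 0.0, 0.0]
ft_force: [-0.2, -0.7, -0.4]
finger_gap: 0.143
gripper_force: 99.0
time_s: 34.25
position: [0.5691, 0.35, 0.0642]
ee_rot: [0.532, 0.847, 0.001, 0.0]
ft_force: [-2.9, -2.7, 7.8]
finger_gap: 0.146
gripper_force: 100.1
```

Contact. Release and back straight up.

```bash
python3 -m handwheel '[[[0,0,0.0005,0,0,0,20],[0,0,0.0005,0,0,0,30],[0,0,0.0005,0,0,0,40],[0,0,0.0005,0,0,0,40],[0,0,0.01,0,0,0,40],[0,0,0.03,0,0,0,40],[0,0,0.07,0,0,0,40],[0,0,0.12,0,0,0,40],[0,0,0.17,0,0,0,60],[0,0,0.2,0,0,0,60]]]'; python3 -m handwheel '[[[-0.05,-0.1,0.05,0,0,0,100],[-0.1,-0.15,0.05,0,0,0,100],[-0.15,-0.2,0.05,0,0,0,100],[-0.2,-0.25,0.05,0,0,0,100],[-0.2,-0.3,0.05,0,0,0,100],[-0.2,-0.35,0.05,0,0,0,100],[-0.2,-0.35,0.05,0,0,0,100],[-0.2,-0.35,0.05,0,0,0,100],[-0.2,-0.35,0.05,0,0,0,100],[-0.2,-0.35,0.05,0,0,0,100]]]'; python3 -c "
from h import *
st()
a=bot.snapshot('top')[:,:,::-1][135:320,160:300];b=bot.snapshot('scene')[:,:,::-1]
cv2.imwrite('pics/f_top.png',a);cv2.imwrite('pics/f_scene.png',b)
cv2.imwrite('pics/f.png',np.hstack([cv2.resize(a,(416,550),interpolation=2),cv2.resize(b[180:375,320:456],(384,550),interpolation=2)]))"
```

```text
time_s: 35.25
position: [0.57, 0.3506, 0.268]
ee_rot: [0.532, 0.847, 0.003, 0.001]
ft_force: [0.7, 0.3, 0.1]
finger_gap: 0.599
gripper_force: 0.0
time_s: 36.25
position: [0.3681, -0.0016, 0.3135]
ee_rot: [0.534, 0.846, 0.0, 0.001]
ft_force: [0.8, -0.8, -0.4]
finger_gap: 1.0
gripper_force: 0.0
{'time_s': 36.25, 'position': [0.368, -0.002, 0.313], 'ee_rot': [0.534, 0.846, 0.0, 0.001], 'ft_force': [0.821, -0.819, -0.449], 'finger_gap': 1.0, 'gripper_force': 0.0, 'joint_positions': [-0.004, -0.039, -0.272, 1.336, -0.0, 1.122]}
```

View pics/f.png

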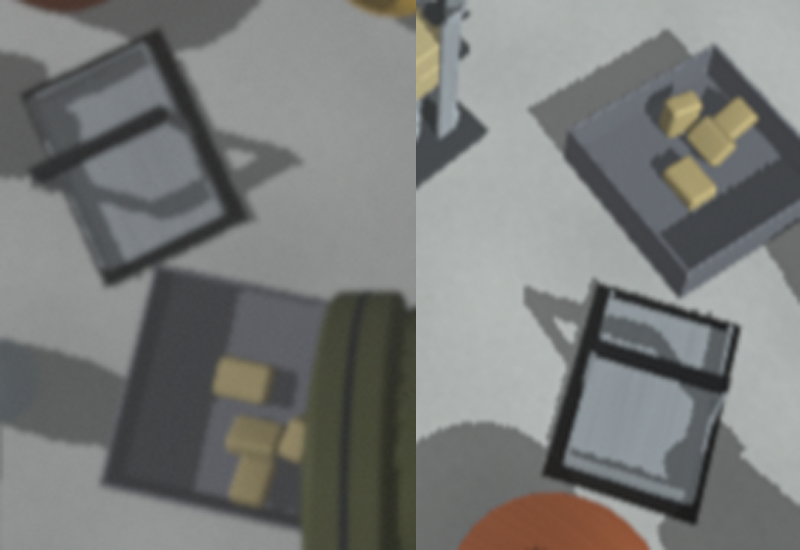

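Final view: the four ends lie in the tub, and the empty tray is level on its mat with even margins. The handle's middle is at top pixel (193.2,183.3), against (193.6,183.3) at the start. Hand in.

```bash
python3 -c "
from plant import bot
print(bot.sign_off())"
```

```text
the job is handed in; nothing more can be done
None
```

The job is handed in: both bars of soap on the bench are latched in the magazine, the four worn ends are in the tub, and the empty tray is back on its mat within about a millimetre of where it started; I saw no sign that the mug, bowl, brush or bottle moved.

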